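Offer a sample reader's lid up to its hinge and hold it for the pin

TASK

The sample reader is getting its lid back: take the setting block out from between the reader's two hinge ears and stand it fully down in its own slot, the one of the three holders cut to the block's width, and let it go. Then pick up the loose lid and lower its knuckle between the ears, with the lid level and lying over the reader's sample pedestal, until the knuckle's bore lines up with the bores of the ears so that the hinge pin could be slid straight through. Finish while still gripping the lid there, carried by the gripper alone and not leaning on the reader, and leave everything else on the bench as it is.

Things in the scene. Friction and masses are not known exactly. Their poses are not given: they have to be found in the camera images.
- reader: White fixed box 200 (x) x 112 (y) mm, deck at 45 mm. Origin: centre of underside; x points along it to the hinge end, z up. Sample pedestal, 10 mm high, on the deck at x = -20 mm. At x = +70 mm two upright aluminium hinge ears on the deck, 26 mm long (x), 10 mm thick, inner faces at y = -22 and +22 mm, rounded tops 43 mm above the deck, with 12 mm bores along y 30 mm above the deck.
- ear_bore (a point): Point midway between the ears on the common axis of their bores: reader frame (70, 0, 75) mm. Axes as the reader's; the bore axis is y.
- lid: Loose lid, about 130 g, lying flat on the bench, right way up: black plate 36 mm wide (y), 14 mm thick, rounded free end at x = -66 mm; at the other end an aluminium tubular knuckle, 20 mm in diameter, 36 mm long (y). Origin: on the underside, mid-width, near the balance point; x points to the knuckle, z up. Grip it across the width at the origin.
- lid_bore (a point): Centre of the knuckle's 12 mm bore: lid frame (55, 0, 10) mm. Axes as the lid's; the bore axis is y. Fitted, it coincides with ear_bore and the lid's x points the same way as the reader's x.
- block: Setting block, plain aluminium, 20 (x) x 40 (y) x 80 (z) mm, about 160 g, origin at the centre of its underside. It starts standing loose on the reader's deck between the hinge ears, 40 mm width across the gap, axes nearly parallel to the reader's; the upper 37 mm is clear of the ears. Grip it across its 20 mm thickness.
- holder_own: The block's own holder: white, fixed, 48 (x) x 72 (y) x 32 (z) mm, origin at the centre of its underside; in the middle of its top a pocket 25 (x) x 45 (y) mm, 22 mm deep (floor 10 mm above the bench), mouth chamfered 2 mm. The block's 40 mm width goes along the 45 mm slot.
- holder_wide: Another holder, same outside, pocket 25 x 58 mm, empty: for a wider block that is not here. Not the block's place.
- holder_narrow: Another holder, same outside, pocket 25 x 32 mm, filled by the small setting block. The three holders' places are shuffled.
- small_block: Bystander: setting block 20 x 28 x 80 mm standing in the narrow holder.
- pin: Bystander: the hinge pin, steel rod of 8 mm diameter, 58 mm long, lying in a fixed steel tray (70 x 90 mm, 18 mm high) beyond the reader. It stays there; somebody else puts it in.
- driver: Bystander: screwdriver lying on the bench to the left, 170 mm long.
- reagent: Bystander: amber reagent bottle, 60 mm in diameter, 130 mm high, origin at its foot.
- jar: Bystander: small clear jar, 52 mm in diameter, 60 mm high, origin at its foot.
- beaker: Bystander: glass beaker, 60 mm in diameter, 75 mm high, origin at its foot.

How it is judged:
On the way:
1. the setting block stands fully down in its own slot and has been let go (horizontal distance between block and holder_own below 0.006 m and z of block in the frame of holder_own below 0.014 m and angle between block's own z axis and vertical below 0.08 rad and contact force between the fingers and block below 0.1 N), for 0.2 s.
At the end, for the whole second after the job is handed in: Block released in its own slot: centred within 6 mm, foot within 4 mm of the floor. Lid gripped (over 2 N), at rest, over the pedestal, level and square within 0.1 rad; bore axes within 4 mm in x and z, bore centres within 7.5 mm; under 1 N on the reader (all of step 1 and linear speed of each of block, lid below 0.02 m/s and x of lid_bore in the frame of ear_bore between -0.004 and 0.004 m and z of lid_bore in the frame of ear_bore between -0.004 and 0.004 m and distance between lid_bore and ear_bore below 0.0075 m and angle between the y axis of lid and the y axis of reader, either way round below 0.1 rad and angle between lid's own z axis and vertical below 0.1 rad and x of lid in the frame of reader below 0.04 m and contact force between the fingers and lid above 2 N and contact force between lid and reader below 1 N); the arm keeps its last pose, push and grip.
It fails at once if a bystander is shifted by more than 30 mm or knocked over (distance of any of small_block, pin, driver, reagent, jar, beaker from where it was at the start of the episode above 0.03 m or angle between any of small_block, reagent, jar, beaker's own z axis and vertical above 0.5 rad).
It also fails if it takes over 69 s, if anything falls off the work surface, if the arm or the gripper's body presses on something with over 40 N, if the wrist force passes 120 N, or if a joint passes its speed limit or range.

ROBOT

A 6-joint arm with a two-finger parallel gripper is mounted at the origin on the work surface. World frame = base frame: x ahead of the robot, y to its left, z up, the work surface at z = 0. Lengths are in m, angles in rad, forces in N, time in s.
With the tool pointing down it reaches from about 0.275 to 0.775 m from the base axis. Payload 14.6 kg.
Tool frame: the origin (TCP) lies at the centre of the arm's flange, where the gripper is bolted on; the fingertips stand 173 mm ahead of it and the grasp point (between the pads) lies 155 mm ahead of it; z points along the fingers, y is the line along which they close (so a half turn about z gives the same grasp; the last joint's range is limited). The gripper opens to 85 mm and grips with 20 to 120 N. Pads are 22 mm wide; open, the fingers measure 114 mm over their backs; the gripper's body (76 mm by 85 mm) begins 54 mm behind the grasp point. The pads swing forward as they close: fully open they stand 13 mm farther back than shut.
Start: joints at [1.027, 0.263, -0.048, 1.259, 0, 1.415], TCP at [0.199, 0.486, 0.405] pointing down, gripper open.
Joint ranges: [-2.65, 2.65], [-0.89, 1.7], [-1.18, 1.37], [-2.13, 2.11], [-1.35, 1.29], [-3.14, 3.14]. Speed limits (rad/s): [1.89, 1.89, 2.57, 2.79, 3.14, 3.14].

INTERFACE

Orientations are given as a 3x3 rotation matrix whose columns are the frame's x, y, z axes.
In Python, from cell import sensors, eyes, workorder gives the robot as it stands.
- The arm moves only by the shell command python3 -m inch 'ROWS' [FORCE]. ROWS is text: rows parted by semicolons, each of 7 numbers parted by spaces: the shift along the world's x, y, z in m, then the turn, a rotation vector about the world's x, y, z in rad, then the finger opening in m, from 0 to 0.0854. A call has 1 to 5 rows; each row shifts and turns the commanded pose from where the row before left it; what a row does not reach is not made up. A row lasts 1/8 s, in which the tool goes at most 62.5 mm and 10.7 degrees, less where a joint would pass 70% of its speed; a pose out of reach is approached as far as the arm can. A call with a gripper value outside its range is refused whole. The fingers move at their own pace and stop on an object; FORCE is the grip in N (left out, the last holds). Time passes only in rows, so rows that do not move let the fingers close. It gives the time, the measured TCP pose, the force, the opening and the grip force at its end, in the units of the state.
- sensors.read_state(): the state, without advancing time (a new reading comes with each control period).
- eyes.get_image(name): name is "side" or "top" or "wrist"; returns a dict with "color" (400x640x3 uint8, red, green, blue), "K" (3x3 intrinsics, pixels), "position" and "rotation" of the camera in the world. Camera axes: x right, y down, z forward; pixel columns grow to the right and rows downward; lengths in m; the calibration is good to about 2 mm. The wrist camera is an equidistant fisheye: a pixel r from the principal point sees the ray r / f radians off the axis. A picture is of the moment at which its call begins. There is no depth.
- workorder.close_job(): hands the job in; it is judged then, once.
The state is a dict: "clock": time; "joints": joint angles; "joint_vel": joint speeds; "effort": joint torques, N m; "tool_pos": TCP position; "orientation": TCP orientation; "wrist_force": force on the tool from outside, world axes, zero at the start; "ft_torque": the same for the moment, N m; "grip_width": finger opening in m; "grasp_force": force on a finger pad.
Only numpy, scipy, OpenCV 4.12 (cv2) and the standard library are available. Lean on these libraries where they do the work, as an engineer would, in place of code of your own. Each camera call takes 0.05 s, during which the arm holds its last target. There are 200 camera calls.

## Working session

There is one attempt and no reset: what is moved stays moved. The work goes in short steps, Python scripts to look and compute and a shell command to move; the robot and the scene stay as the last step left them, time stands still between calls to the robot, and variables do not carry over. Pictures are saved under pics/ and viewed, at most 10 in all, crops included, and the job is handed in when it is done.

```bash
ls; mkdir -p pics
python3 - <<'E'
from cell import sensors, eyes
import cv2,pickle
s=sensors.read_state();print(s['clock'],s['tool_pos'],s['orientation'])
d={}
for n in("side","top","wrist"):
    i=eyes.get_image(n);d[n]=i;cv2.imwrite(f'pics/{n}0.png',i['color'][:,:,::-1]);print(n,i['K'],i['position'],i['rotation'])
pickle.dump(d,open('im0.pkl','wb'))
E
```

```text
pics
0.0 [0.19898177 0.48572568 0.40423869] [[-9.25361999e-01  3.79084265e-01 -5.40110489e-04]
 [ 3.79084618e-01  9.25361565e-01 -9.09228608e-04]
 [ 1.55123229e-04 -1.04611318e-03 -9.99999441e-01]]
side [[390.66101137   0.         322.77996928]
 [  0.         390.66101137 198.66348091]
 [  0.           0.           1.        ]] [ 0.18220454 -0.64193099  0.78252454] [[ 0.87774897 -0.31853228  0.35790213]
 [-0.47908753 -0.57470662  0.66346624]
 [-0.00564669 -0.75382325 -0.65705298]]
top [[468.45205745   0.         318.88505504]
 [  0.         468.45205745 195.30188702]
 [  0.           0.           1.        ]] [0.47947192 0.08437721 1.38353864] [[-0.01982665 -0.99665563  0.07927459]
 [-0.99948324  0.01775136 -0.02679825]
 [ 0.02530139 -0.07976494 -0.99649255]]
wrist [[309.70691629   0.         310.59033787]
 [  0.         309.70691629 194.01311969]
 [  0.           0.           1.        ]] [0.13946516 0.50993218 0.37289207] [[ 3.79296378e-01  8.93042364e-01  2.42094184e-01]
 [ 9.25274976e-01 -3.65887892e-01 -9.99613410e-02]
 [-6.90381456e-04  2.61918665e-01 -9.65089704e-01]]
```

View pics/top0.png

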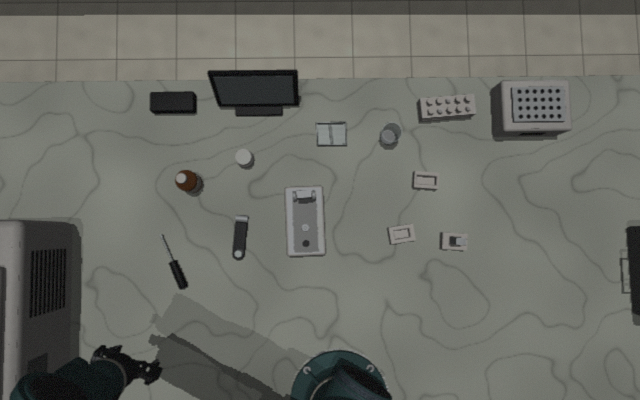

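View pics/side0.png

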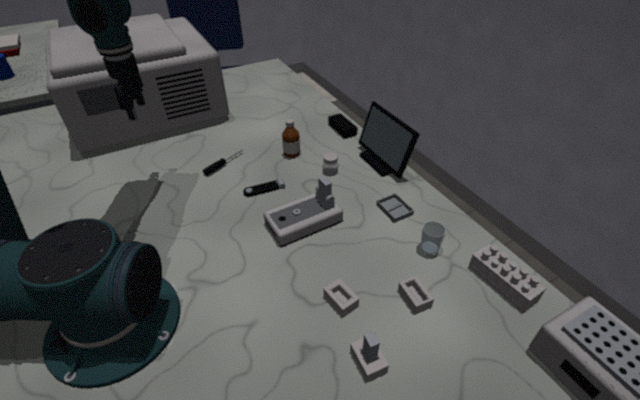

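The top view shows the reader at (305,220), the lid at (240,237), the block at about (304,195), and the holders at (425,181), (401,234) and (454,241). The small block stands in the last of these. I'll zoom in to get exact pixel positions.

Run:
```python
import pickle,cv2,numpy as np
d=pickle.load(open('im0.pkl','rb'))
def crop(n,x,y,w,h,s):
    c=cv2.convertScaleAbs(d[n]['color'][y:y+h,x:x+w,::-1],alpha=1.2)
    c=cv2.resize(c,None,fx=s,fy=s,interpolation=cv2.INTER_CUBIC)
    for k in range(0,w,10): cv2.putText(c,str(x+k),(k*s,8),0,.3,(0,0,255),1); cv2.line(c,(k*s,9),(k*s,14),(0,0,255),1)
    for k in range(0,h,10): cv2.putText(c,str(y+k),(0,k*s+4),0,.3,(255,0,0),1); cv2.line(c,(20,k*s),(26,k*s),(255,0,0),1)
    return c
cv2.imwrite('pics/c1.png',np.vstack([crop('top',225,180,110,84,7)[:, :770]]))
a=crop('top',380,165,100,90,4);b=crop('side',315,270,125,112,4)
H=max(a.shape[0],b.shape[0])
p=lambda q:np.vstack([q,np.zeros((H-q.shape[0],q.shape[1],3),np.uint8)])
im=np.hstack([p(a),p(b)]);im=im[:,:];print(im.shape)
im=cv2.resize(im,(800,int(im.shape[0]*800/im.shape[1]))) if im.shape[1]>800 else im
cv2.imwrite('pics/c2.png',im)
```

```text
(448, 900, 3)
```

View pics/c1.png

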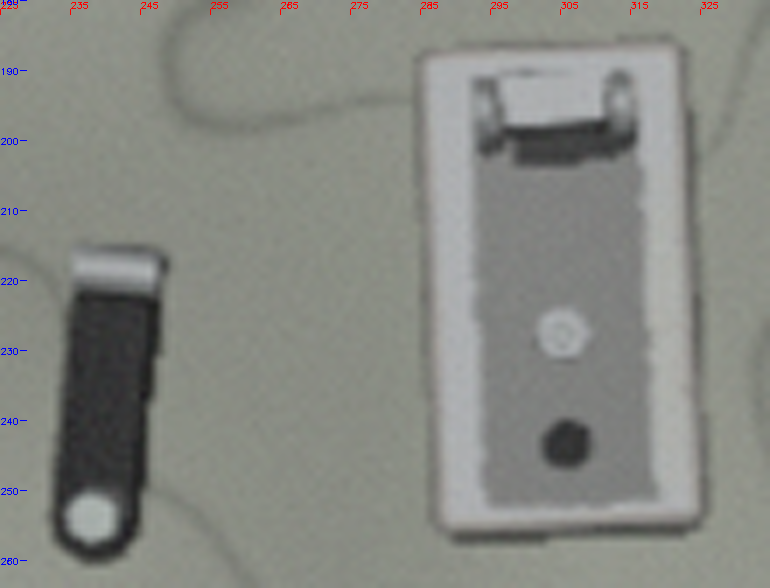

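View pics/c2.png

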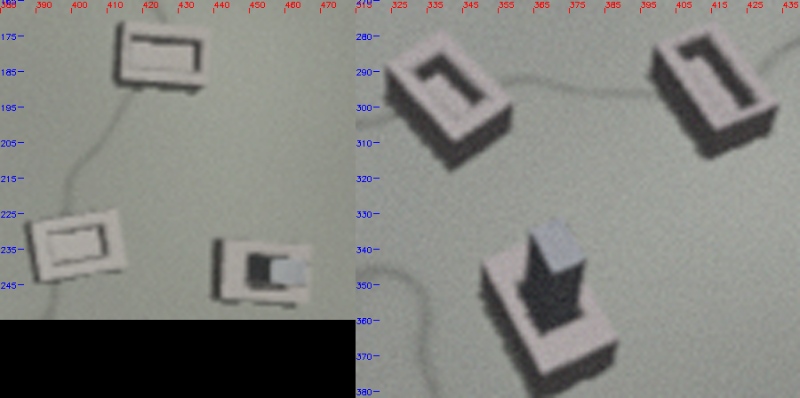

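The crops show three pockets. The holder at top-view (401.5,234) has the shorter empty pocket, so that's holder_own, and (425,181) is the wide one. The block top is centred at (304,194). The lid knuckle is at (241.9,218.3) and its white dot at (238,253.9). Next I'll compute world estimates.

```bash
cat > h.py <<'E'
import numpy as np,cv2,pickle
from cell import sensors,eyes
def ray(i,uv,fish=False):
    K=i['K'];x=(np.array(uv,float)-K[:2,2])/K[0,0]
    if fish:
        r=np.linalg.norm(x);v=np.r_[x/r*np.sin(r),np.cos(r)] if r>0 else np.array([0,0,1.])
    else: v=np.r_[x,1.]
    return i['rotation']@(v/np.linalg.norm(v))
def plane(i,uv,z,fish=False):
    v=ray(i,uv,fish);p=i['position'];return p+v*(z-p[2])/v[2]
def tri(obs):  # list of (img,uv,fish) -> least-squares point, residual
    A=np.zeros((3,3));b=np.zeros(3);L=[]
    for i,uv,f in obs:
        v=ray(i,uv,f);M=np.eye(3)-np.outer(v,v);A+=M;b+=M@i['position'];L.append((M,i['position']))
    p=np.linalg.solve(A,b);return p,[round(float(np.linalg.norm(M@(p-c)))*1000,1) for M,c in L]
def proj(i,P,fish=False):
    v=i['rotation'].T@(np.array(P,float)-i['position'])
    if fish:
        n=np.hypot(*v[:2]);k=np.arctan2(n,v[2])/n
    else:k=1/v[2]
    return i['K'][:2,2]+i['K'][0,0]*k*v[:2]
E
python3 - <<'E'
from h import *
np.set_printoptions(precision=4,suppress=True)
d=pickle.load(open('im0.pkl','rb'));t=d['top'];s=d['side']
def g(l,z):
    P=np.array([plane(t,p,z) for p in l]);print(P.mean(0),[round(np.degrees(np.arctan2(*(P[b]-P[a])[1::-1])),1) for a,b in((0,1),(1,2),(2,3),(3,0))])
c1=lambda l:[(x/7+225,y/7+180) for x,y in l]
c2=lambda l:[(x/3.556+380,y/3.556+165) for x,y in l]
print('reader');g(c1([(422,58),(680,42),(703,518),(443,530)]),.045)
print('block');g(c1([(500,73),(605,70),(608,122),(505,128)]),.125)
print('own');g(c2([(45,233),(102,225),(107,257),(52,266)]),.032);g(c2([(27,222),(122,208),(127,270),(38,283)]),.032)
P=[plane(t,p,z) for p,z in zip(c1([(118,268),(95,517)]),(.02,.014))];print('lid',P,np.degrees(np.arctan2(*(P[0]-P[1])[1::-1])))
# wide holder, side view of own pocket height check
P,r=tri([(t,c2([(27,222)])[0],0),(s,(315+ (387-356)/3.556, 270+66/3.556),0)]);print('own corner',P,r)
E
```

```text
reader
[0.5137 0.0886 0.045 ] [np.float64(-87.4), np.float64(-178.4), np.float64(91.4), np.float64(1.7)]
block
[0.5837 0.09   0.125 ] [np.float64(-89.4), np.float64(-177.8), np.float64(92.3), np.float64(4.3)]
own
[ 0.4707 -0.1885  0.032 ] [np.float64(-83.2), np.float64(-173.1), np.float64(98.0), np.float64(10.2)]
[ 0.4703 -0.1902  0.032 ] [np.float64(-82.8), np.float64(-177.4), np.float64(97.0), np.float64(8.5)]
lid [array([0.5251, 0.2723, 0.02  ]), array([0.4227, 0.2832, 0.014 ])] -6.122464752386999
own corner [ 0.4723 -0.147  -0.0034] [19.9, 19.9]
```

```bash
R='0.0385 -0.0396 -0.0025 0 0 -0.1147 0.085'
python3 -m inch '0.0385 -0.0396 -0.0025 0 0 -0.1147 0.085;0.0385 -0.0396 -0.0025 0 0 -0.1147 0.085;0.0385 -0.0396 -0.0025 0 0 -0.1147 0.085;0.0385 -0.0396 -0.0025 0 0 -0.1147 0.085;0.0385 -0.0396 -0.0025 0 0 -0.1147 0.085'
python3 -m inch '0.0385 -0.0396 -0.0025 0 0 -0.1147 0.085;0.0385 -0.0396 -0.0025 0 0 -0.1147 0.085;0.0385 -0.0396 -0.0025 0 0 -0.1147 0.085;0.0385 -0.0396 -0.0025 0 0 -0.1147 0.085;0.0385 -0.0396 -0.0025 0 0 -0.1147 0.085'
python3 -m inch '0 0 0 0 0 0 0.085;0 0 0 0 0 0 0.085'
python3 - <<'E'
from h import *
i=eyes.get_image('wrist');pickle.dump(i,open('w1.pkl','wb'))
cv2.imwrite('pics/w1.png',i['color'][:,:,::-1]);s=sensors.read_state();print(s['tool_pos'],s['orientation'],s['joints'])
for P in [(.584,.09,.125),(.5137,.0886,.045),(.47,-.189,.032)]:print(proj(i,P,1))
E
```

```text
clock: 0.78
tool_pos: [0.3925, 0.2863, 0.3921]
orientation: [[-0.569, 0.823, 0.0], [0.823, 0.569, 0.0], [0.0, 0.0, -1.0]]
wrist_force: [0.6, 0.9, 0.3]
grip_width: 0.0851
grasp_force: 0.0
clock: 1.4
tool_pos: [0.5851, 0.0882, 0.3794]
orientation: [[-0.031, 1.0, -0.0], [1.0, 0.031, 0.0], [0.0, -0.0, -1.0]]
wrist_force: [0.7, 0.7, -0.3]
grip_width: 0.0849
grasp_force: 0.0
clock: 1.65
tool_pos: [0.5838, 0.0899, 0.3794]
orientation: [[-0.035, 0.999, -0.001], [0.999, 0.035, 0.0], [0.0, -0.001, -1.0]]
wrist_force: [0.3, -0.2, -0.0]
grip_width: 0.0849
grasp_force: 0.0
[0.58350875 0.09033117 0.37964603] [[-3.61017145e-02  9.99347992e-01 -5.07667293e-04]
 [ 9.99348108e-01  3.61017888e-02  1.37783896e-04]
 [ 1.56021758e-04 -5.02362114e-04 -9.99999862e-01]] [1.56025305e-02 3.84273931e-01 6.57001031e-02 1.25272795e+00
 1.45687699e-04 1.55028922e+00]
[308.82589353 200.04222258]
[240.18352535 176.88197261]
[224.82125602 362.45549949]
```

View pics/w1.png

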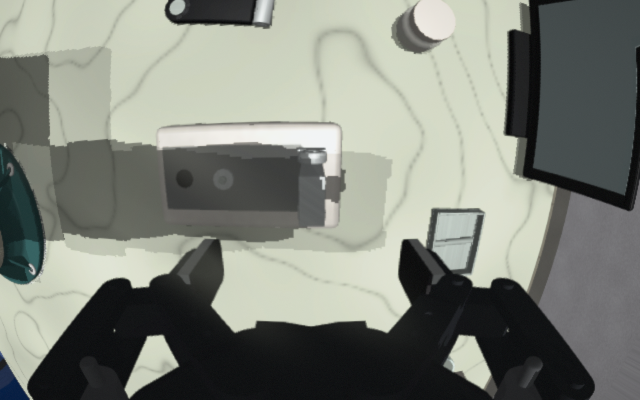

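The wrist view shows the block in the arm's shadow around (312,200), between the ears at the reader's right end. The lid is at the top, with its knuckle near (263,10). I'll zoom in on the block with the contrast raised.

```bash
cat >> h.py <<'E'
def zoom(i,x,y,w,h,s,gam=.5):
    c=i['color'][y:y+h,x:x+w,::-1].astype(float)/255
    c=(np.clip(c**gam,0,1)*255).astype(np.uint8)
    c=cv2.resize(c,None,fx=s,fy=s,interpolation=cv2.INTER_CUBIC)
    for k in range(0,w,10): cv2.putText(c,str(x+k),(k*s,8),0,.3,(0,0,255),1); cv2.line(c,(k*s,9),(k*s,14),(0,0,255),1)
    for k in range(0,h,10): cv2.putText(c,str(y+k),(0,k*s+4),0,.3,(255,0,0),1); cv2.line(c,(20,k*s),(26,k*s),(255,0,0),1)
    return c
E
python3 - <<'E'
from h import *
i=pickle.load(open('w1.pkl','rb'))
a=zoom(i,285,115,65,120,5);b=zoom(i,155,115,80,120,5)
cv2.imwrite('pics/z1.png',np.hstack([b,a]))
E
```

```text
(no output)
```

View pics/z1.png

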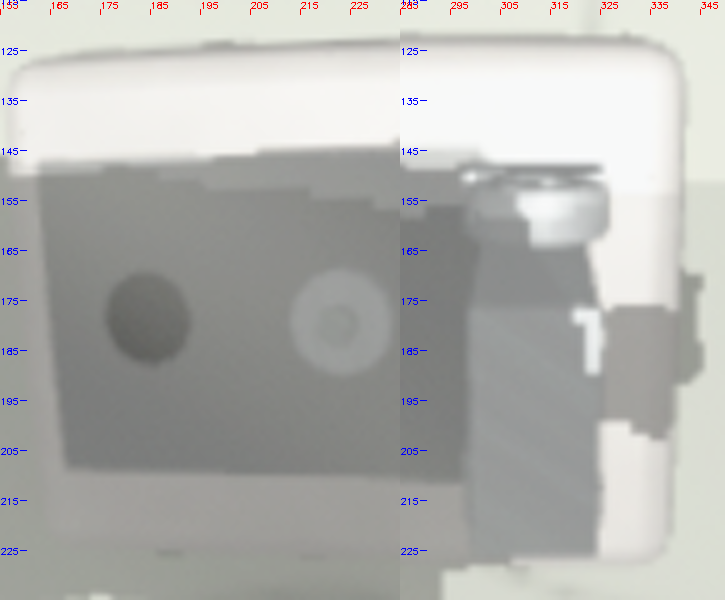

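The block's top face spans (299,176) to (324,226), centred at (311.3,201.2). The pedestal centre is at (223,179).

Run:
```python
from h import *
np.set_printoptions(precision=4,suppress=True)
i=pickle.load(open('w1.pkl','rb'));t=pickle.load(open('im0.pkl','rb'))['top']
print('block',plane(i,(311.3,201.2),.125,1),tri([(i,(311.3,201.2),1),(t,(304.1,194),0)]))
for a,b in(((299,176),(324,176.5)),((298,226),(324.5,226))):print(plane(i,a,.125,1),plane(i,b,.125,1))
print('ped',plane(i,(223,179),.055,1),plane(t,(305.3,227.6),.055),tri([(i,(223,179),1),(t,(305.3,227.6),0)]))
print('edges',plane(i,(300,122),.045,1),plane(i,(300,227),.045,1),plane(i,(157,140),.045,1),plane(i,(341,140),.045,1),plane(i,(200,124.5),.045,1))
print('dark spot',plane(i,(184,178.5),.045,1))
```

```text
block [0.5859 0.0892 0.125 ] (array([0.5848, 0.09  , 0.127 ]), [1.1, 1.1])
[0.5762 0.1081 0.125 ] [0.5946 0.1084 0.125 ]
[0.5764 0.0689 0.125 ] [0.5968 0.0696 0.125 ]
ped [0.4982 0.0882 0.055 ] [0.4942 0.0889 0.055 ] (array([0.4952, 0.0877, 0.0478]), [1.5, 1.5])
edges [0.5731 0.1451 0.045 ] [0.5761 0.0369 0.045 ] [0.4206 0.1268 0.045 ] [0.6138 0.1289 0.045 ] [0.4714 0.142  0.045 ]
dark spot [0.4512 0.0854 0.045 ]
```

```bash
python3 -m inch '0.002 -0.001 -0.04 0 0 0 0.06;0 0 -0.04 0 0 0 0.06;0 0 -0.038 0 0 0 0.06;0 0 0 0 0 0 0.06' 50
python3 -m inch '0 0 0 0 0 0 0;0 0 0 0 0 0 0;0 0 0 0 0 0 0;0 0 0 0 0 0 0;0 0 0 0 0 0 0' 50
```

```text
clock: 2.2
tool_pos: [0.5846, 0.0897, 0.2602]
orientation: [[-0.037, 0.999, -0.004], [0.999, 0.037, 0.0], [0.0, -0.004, -1.0]]
wrist_force: [-0.6, -0.1, 0.3]
grip_width: 0.06
grasp_force: 0.0
clock: 2.82
tool_pos: [0.5863, 0.0889, 0.2631]
orientation: [[-0.035, 0.999, 0.002], [0.999, 0.035, 0.0], [0.0, 0.002, -1.0]]
wrist_force: [-1.7, 0.5, 8.3]
grip_width: 0.02
grasp_force: 52.1
```

```bash
python3 -m inch '0 0 0.02 0 0 0 0;0 0 0.035 0 0 0 0;0 0 0.035 0 0 0 0;0 0 0 0 0 0 0'
python3 -m inch '-0.0166 -0.049 0 0 0 0.015 0;-0.0166 -0.049 0 0 0 0.015 0;-0.0166 -0.049 0 0 0 0.015 0;-0.0166 -0.049 0 0 0 0.015 0;-0.0166 -0.049 0 0 0 0.015 0'
python3 -m inch '-0.0166 -0.049 0 0 0 0.015 0;-0.0166 -0.05 0 0 0 0.015 0;0 0 0 0 0 0 0;0 0 0 0 0 0 0'
python3 - <<'E'
from h import *
i=eyes.get_image('wrist');pickle.dump(i,open('w2.pkl','wb'))
cv2.imwrite('pics/w2.png',zoom(i,200,80,250,300,2,.7));s=sensors.read_state();print(s['tool_pos'],s['orientation'],s['grip_width'])
for P in [(.47,-.189,.032)]:print(proj(i,P,1))
E
```

```text
clock: 3.32
tool_pos: [0.5865, 0.0888, 0.3545]
orientation: [[-0.035, 0.999, 0.005], [0.999, 0.035, 0.0], [-0.0, 0.005, -1.0]]
wrist_force: [-0.5, -0.1, -1.2]
grip_width: 0.0194
grasp_force: 51.0
clock: 3.95
tool_pos: [0.5021, -0.1576, 0.351]
orientation: [[-0.11, 0.994, -0.001], [0.994, 0.11, 0.0], [0.0, -0.001, -1.0]]
wrist_force: [0.6, 0.3, -1.9]
grip_width: 0.0193
grasp_force: 50.7
clock: 4.45
tool_pos: [0.4696, -0.255, 0.3511]
orientation: [[-0.139, 0.99, -0.001], [0.99, 0.139, 0.001], [0.001, -0.001, -1.0]]
wrist_force: [-0.0, 0.3, -2.4]
grip_width: 0.0193
grasp_force: 50.7
[ 0.46985449 -0.25455254  0.35127572] [[-1.39930048e-01  9.90161268e-01 -4.95380931e-04]
 [ 9.90161139e-01  1.39930352e-01  6.44379743e-04]
 [ 7.07358691e-04 -4.00338858e-04 -9.99999670e-01]] 0.01952330207090144
[319.31237515 112.02546274]
```

View pics/w2.png

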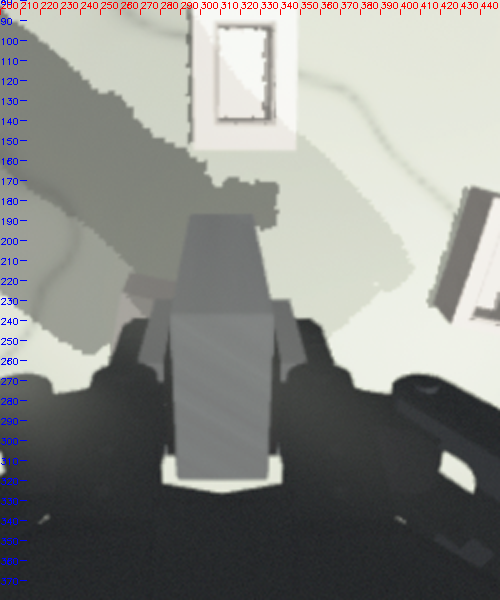

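The wrist view shows holder_own's pocket mouth with corners at (308.5,93), (336,93), (337.5,141) and (309,141.5). The held block's bottom near edge runs (296,187) to (326.5,187). Its top near edge runs (285,237) to (338,237), and its top far edge (289,320) to (335,320).

Run:
```python
from h import *
np.set_printoptions(precision=4,suppress=True)
i=pickle.load(open('w2.pkl','rb'))
g=lambda l,z:np.array([plane(i,p,z,1) for p in l])
for z in (.03,.032):
  P=g([(308.5,93),(336,93),(337.5,141),(309,141.5)],z);print('pocket',P.mean(0),np.linalg.norm(P-np.roll(P,-1,0),axis=1))
v=(P[0]+P[1]-P[2]-P[3])/2;print('yaw',np.degrees(np.arctan2(-v[0],v[1])))
P=g([(296,105),(296,150),(349,105),(349,150)],.032);print('outer',P,np.degrees([np.arctan2(-(P[0]-P[1])[0],(P[0]-P[1])[1]),np.arctan2(-(P[2]-P[3])[0],(P[2]-P[3])[1])]))
print(g([(322.5,155)],.032))
T=np.array([.46985,-.25455]);th=np.radians(8.05);R=np.array([[np.cos(th),-np.sin(th)],[np.sin(th),np.cos(th)]])
loc=lambda Q:(Q[:,:2]-T)@R
print('top',loc(g([(285,237),(338,237),(335,320),(289,320)],.2135)))
print('bot',loc(g([(296,187),(326.5,187)],.1335)))
t=pickle.load(open('im0.pkl','rb'))['top'];print(tri([(i,(322.8,117),1),(t,(401.5,233.9),0)]))
```

```text
pocket [ 0.4739 -0.1932  0.03  ] [0.0254 0.0451 0.0267 0.0455]
pocket [ 0.4738 -0.1932  0.032 ] [0.0252 0.0448 0.0265 0.0452]
yaw 9.367109551854078
outer [[ 0.4479 -0.1855  0.032 ]
 [ 0.4535 -0.2271  0.032 ]
 [ 0.4961 -0.1783  0.032 ]
 [ 0.5026 -0.22    0.032 ]] [7.645  8.8235]
[[ 0.4787 -0.2284  0.032 ]]
top [[-0.0083  0.0193]
 [ 0.0115  0.0193]
 [ 0.0116 -0.0199]
 [-0.008  -0.0198]]
bot [[-0.0078  0.0188]
 [ 0.0111  0.0188]]
(array([ 0.4727, -0.1928,  0.0129]), [2.0, 2.0])
```

```bash
python3 -m inch '0.0013 0.031 0 0 0 0.004 0;0.001 0.0306 0 0 0 0.004 0;0 0 -0.04 0 0 0 0;0 0 -0.04 0 0 0 0;0 0 0 0 0 0 0'
python3 -m inch '0 0 0 0 0 0 0;0 0 -0.008 0 0 0 0;0 0 -0.006 0 0 0 0;0 0 0 0 0 0 0'
python3 - <<'E'
from h import *
s=sensors.read_state();print(s['tool_pos'],s['wrist_force'],s['ft_torque'])
E
```

```text
clock: 5.12
tool_pos: [0.4715, -0.192, 0.2699]
orientation: [[-0.149, 0.989, -0.004], [0.989, 0.149, 0.002], [0.003, -0.003, -1.0]]
wrist_force: [1.1, 1.0, -0.9]
grip_width: 0.0192
grasp_force: 50.6
clock: 5.62
tool_pos: [0.472, -0.1936, 0.2574]
orientation: [[-0.147, 0.989, -0.0], [0.989, 0.147, 0.0], [0.0, -0.0, -1.0]]
wrist_force: [0.6, 0.1, -1.6]
grip_width: 0.0197
grasp_force: 50.7
[ 0.47200187 -0.1935673   0.25743517] [ 0.6339352   0.08852767 -1.6434228 ] [0.04308559 0.04760763 0.05787348]
```

```bash
python3 -m inch '0 0 -0.004 0 0 0 0;0 0 -0.004 0 0 0 0;0 0 -0.004 0 0 0 0;0 0 0 0 0 0 0'
python3 -m inch '0 0 0 0 0 0 0;0 0 0 0 0 0 0'
```

```text
clock: 6.12
tool_pos: [0.472, -0.1935, 0.2453]
orientation: [[-0.147, 0.989, -0.001], [0.989, 0.147, 0.0], [0.0, -0.0, -1.0]]
wrist_force: [0.6, 0.1, -1.6]
grip_width: 0.0195
grasp_force: 50.7
clock: 6.38
tool_pos: [0.4722, -0.1936, 0.2458]
orientation: [[-0.148, 0.989, 0.0], [0.989, 0.148, -0.0], [-0.0, 0.0, -1.0]]
wrist_force: [-0.7, 0.1, -1.0]
grip_width: 0.0193
grasp_force: 50.7
```

```bash
python3 -m inch '0 0 -0.005 0 0 0 0;0 0 -0.005 0 0 0 0;0 0 -0.004 0 0 0 0;0 0 0 0 0 0 0'
python3 -m inch '0 0 -0.002 0 0 0 0;0 0 -0.001 0 0 0 0;0 0 0 0 0 0 0'
```

```text
clock: 6.88
tool_pos: [0.472, -0.1935, 0.2313]
orientation: [[-0.147, 0.989, -0.001], [0.989, 0.147, 0.0], [0.0, -0.001, -1.0]]
wrist_force: [0.2, 1.1, -1.3]
grip_width: 0.0193
grasp_force: 50.7
clock: 7.25
tool_pos: [0.4721, -0.1936, 0.2287]
orientation: [[-0.147, 0.989, -0.0], [0.989, 0.147, 0.0], [0.0, -0.0, -1.0]]
wrist_force: [0.6, -0.2, -2.4]
grip_width: 0.0192
grasp_force: 50.7
```

```bash
python3 -m inch '0 0 -0.001 0 0 0 0;0 0 0 0 0 0 0'
python3 -m inch '0 0 -0.001 0 0 0 0;0 0 0 0 0 0 0'
python3 -m inch '0 0 -0.001 0 0 0 0;0 0 0 0 0 0 0'
```

```text
clock: 7.5
tool_pos: [0.4721, -0.1936, 0.2281]
orientation: [[-0.148, 0.989, 0.0], [0.989, 0.148, -0.0], [-0.0, 0.0, -1.0]]
wrist_force: [-1.6, 1.2, 6.6]
grip_width: 0.0194
grasp_force: 51.8
clock: 7.75
tool_pos: [0.4721, -0.1935, 0.2281]
orientation: [[-0.148, 0.989, 0.001], [0.989, 0.148, -0.001], [-0.001, 0.001, -1.0]]
wrist_force: [-6.6, 4.3, 25.8]
grip_width: 0.0195
grasp_force: 54.5
clock: 8.0
tool_pos: [0.4721, -0.1935, 0.228]
orientation: [[-0.148, 0.989, 0.002], [0.989, 0.148, -0.001], [-0.002, 0.002, -1.0]]
wrist_force: [-11.3, 6.9, 44.3]
grip_width: 0.0197
grasp_force: 57.2
```

```bash
python3 -m inch '0 0 0.002 0 0 0 0;0 0 0 0 0 0 0.03;0 0 0 0 0 0 0.05;0 0 0 0 0 0 0.05;0 0 0 0 0 0 0.05'
python3 -m inch '0 0 0.01 0 0 0 0.05;0 0 0.03 0 0 0 0.05;0 0 0.045 0 0 0 0.05;0 0 0.047 0 0 0 0.06'
python3 -m inch '0.0028 0.047 0 0 0 0.1318 0.06;0.0028 0.047 0 0 0 0.1318 0.06;0.0028 0.047 0 0 0 0.1318 0.06;0.0028 0.047 0 0 0 0.1318 0.06;0.0028 0.047 0 0 0 0.1318 0.06'
python3 - <<'E'
from h import *
i=eyes.get_image('wrist');pickle.dump(i,open('w3.pkl','wb'))
E
python3 -m inch '0.0028 0.047 0 0 0 0.1318 0.06;0.0028 0.047 0 0 0 0.1318 0.06;0.0028 0.047 0 0 0 0.1318 0.06;0.0028 0.047 0 0 0 0.1318 0.06;0.0028 0.047 0 0 0 0.1318 0.06'
python3 -m inch '0 0 0 0 0 0 0.06;0 0 0 0 0 0 0.06'
python3 - <<'E'
from h import *
i=eyes.get_image('wrist');pickle.dump(i,open('w4.pkl','wb'));s=eyes.get_image('side');pickle.dump(s,open('s4.pkl','wb'))
a=zoom(i,200,60,260,200,2,.7);b=zoom(s,315,270,125,112,4,.8)[:400,:280]
cv2.imwrite('pics/w4.png',np.hstack([a,b]));print(a.shape,b.shape);s=sensors.read_state();print(s['tool_pos'],s['orientation'],s['wrist_force'])
for P in [(.47,.278,.014),(.525,.272,.02),(.422,.283,.014)]:print(proj(i,P,1))
E
```

```text
clock: 8.62
tool_pos: [0.4721, -0.1936, 0.2276]
orientation: [[-0.147, 0.989, -0.0], [0.989, 0.147, 0.0], [0.0, -0.0, -1.0]]
wrist_force: [-0.7, 1.0, 0.4]
grip_width: 0.0498
grasp_force: 0.0
clock: 9.12
tool_pos: [0.4718, -0.1934, 0.3617]
orientation: [[-0.147, 0.989, 0.0], [0.989, 0.147, -0.0], [-0.0, 0.0, -1.0]]
wrist_force: [0.9, -0.8, 0.6]
grip_width: 0.0598
grasp_force: 0.0
clock: 9.75
tool_pos: [0.4859, 0.0429, 0.3605]
orientation: [[-0.725, 0.689, 0.001], [0.689, 0.725, -0.0], [-0.001, 0.001, -1.0]]
wrist_force: [0.4, -0.1, -0.6]
grip_width: 0.0599
grasp_force: 0.0
clock: 10.42
tool_pos: [0.4999, 0.278, 0.3605]
orientation: [[-0.995, 0.1, 0.001], [0.1, 0.995, 0.0], [-0.001, 0.0, -1.0]]
wrist_force: [1.3, -0.0, 0.1]
grip_width: 0.0595
grasp_force: 0.0
clock: 10.68
tool_pos: [0.5, 0.2762, 0.36]
orientation: [[-0.994, 0.105, 0.0], [0.105, 0.994, -0.0], [-0.0, -0.0, -1.0]]
wrist_force: [-0.3, 0.5, -0.0]
grip_width: 0.06
grasp_force: 0.0
(400, 520, 3) (400, 280, 3)
[0.50011012 0.27555488 0.36000121] [[-9.94334406e-01  1.06297126e-01  1.03911469e-04]
 [ 1.06297114e-01  9.94334406e-01 -1.14303890e-04]
 [-1.15472923e-04 -1.02610801e-04 -9.99999988e-01]] [-0.41027496 -0.47979899 -0.98747478]
[309.95498709 145.54177144]
[309.80702748 199.44742801]
[309.85359337  98.17306478]
```

View pics/w4.png

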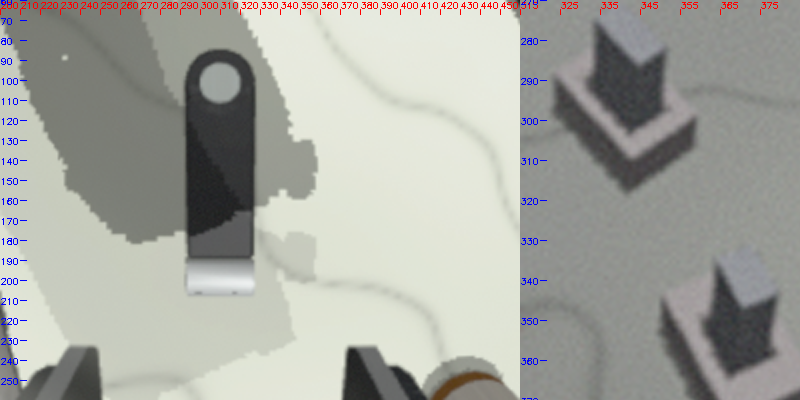

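The side crop shows the setting block standing upright and seated in its own slot. In the wrist view the lid's edges are at columns 293 and 327.5. Its free end is at (310,84.5) and its knuckle end at (310.3,207.5).

Run:
```python
from h import *
np.set_printoptions(precision=4,suppress=True)
i=pickle.load(open('w4.pkl','rb'));t=pickle.load(open('im0.pkl','rb'))['top']
f=plane(i,(310,84.5),.010,1);k=plane(i,(310.3,207.5),.010,1);print('free,knuckle end',f,k,np.linalg.norm(f-k))
e=(k-f)/np.linalg.norm(k-f);print('origin',f+66*e/1000,k-65*e/1000,'yaw',np.degrees(np.arctan2(e[1],e[0])))
for z in(.010,.014):
  a,b=plane(i,(293,170),z,1),plane(i,(327.5,170),z,1);print(np.linalg.norm(a-b),(a+b)/2)
print('dot height',tri([(i,(310,101),1),(t,(238,253.9),0)]))
T=np.array([.5001,.2756]);o=f+66*e/1000;x=np.array([-.9943,.1063]);y=np.array([.1063,.9943]);print('local',(o[:2]-T)@x,(o[:2]-T)@y)
```

```text
free,knuckle end [0.4078 0.2846 0.01  ] [0.5369 0.2712 0.01  ] 0.12985142475283204
origin [0.4734 0.2778 0.01  ] [0.4723 0.2779 0.01  ] yaw -5.9293237747911025
0.03612425890802816 [0.496  0.2755 0.01  ]
0.03567070151582673 [0.4953 0.2756 0.014 ]
dot height (array([0.4243, 0.2828, 0.0288]), [1.1, 1.1])
local 0.02674983347798006 -0.000617228625536064
```

```bash
python3 -m inch '-0.0273 0.001 -0.04 0 0 0 0.06;0 0 -0.05 0 0 0 0.06;0 0 -0.05 0 0 0 0.06;0 0 -0.03 0 0 0 0.06;0 0 -0.014 0 0 0 0.06'
python3 -m inch '0 0 0 0 0 0 0.06;0 0 0 0 0 0 0.02;0 0 0 0 0 0 0.02;0 0 0 0 0 0 0.02;0 0 0 0 0 0 0.02' 50
python3 -m inch '0 0 0 0 0 0 0.02;0 0 0 0 0 0 0.02'
```

```text
clock: 11.4
tool_pos: [0.4726, 0.2764, 0.1746]
orientation: [[-0.994, 0.106, -0.002], [0.106, 0.994, -0.001], [0.001, -0.001, -1.0]]
wrist_force: [-0.0, 0.4, 0.5]
grip_width: 0.06
grasp_force: 0.0
clock: 12.02
tool_pos: [0.4732, 0.2775, 0.1772]
orientation: [[-0.994, 0.105, 0.002], [0.105, 0.995, 0.001], [-0.002, 0.001, -1.0]]
wrist_force: [-2.5, -2.2, 8.6]
grip_width: 0.0344
grasp_force: 49.9
clock: 12.28
tool_pos: [0.4733, 0.2775, 0.1772]
orientation: [[-0.995, 0.105, 0.002], [0.105, 0.995, 0.001], [-0.002, 0.001, -1.0]]
wrist_force: [-1.5, -2.1, 8.9]
grip_width: 0.0346
grasp_force: 49.9
```

```bash
python3 -m inch '0 0 0.02 0 0 0 0.02;0 0 0.05 0 0 0 0.02;0 0 0.055 0 0 0 0.02;0 0 0 0 0 0 0.02'
python3 -m inch '0.0115 -0.0377 0 0 0 0.0276 0.02;0.0115 -0.0377 0 0 0 0.0276 0.02;0.0115 -0.0377 0 0 0 0.0276 0.02;0.0115 -0.0377 0 0 0 0.0276 0.02;0.0115 -0.0377 0 0 0 0.0276 0.02'
python3 -m inch '0 0 0 0 0 0 0.02;0 0 0 0 0 0 0.02'
python3 - <<'E'
from h import *
i=eyes.get_image('wrist');pickle.dump(i,open('w5.pkl','wb'));s=eyes.get_image('side');pickle.dump(s,open('s5.pkl','wb'));t=eyes.get_image('top');pickle.dump(t,open('t5.pkl','wb'))
a=zoom(i,190,60,240,300,2,.6);b=zoom(s,255,165,100,100,3,.8)
c=zoom(t,270,170,100,100,3,.8)
cv2.imwrite('pics/w5.png',np.hstack([a,np.vstack([b,c])]));s=sensors.read_state();print(s['tool_pos'],s['orientation'],s['wrist_force'],s['ft_torque'])
E
```

```text
clock: 12.78
tool_pos: [0.4737, 0.2778, 0.3053]
orientation: [[-0.994, 0.105, 0.007], [0.105, 0.995, 0.003], [-0.007, 0.004, -1.0]]
wrist_force: [1.1, 0.2, -2.0]
grip_width: 0.0343
grasp_force: 50.8
clock: 13.4
tool_pos: [0.5304, 0.0877, 0.3004]
orientation: [[-0.999, -0.034, -0.0], [-0.034, 0.999, 0.0], [0.0, 0.0, -1.0]]
wrist_force: [0.6, 0.7, -1.0]
grip_width: 0.0344
grasp_force: 50.8
clock: 13.65
tool_pos: [0.5301, 0.0891, 0.3004]
orientation: [[-0.999, -0.033, -0.0], [-0.033, 0.999, 0.0], [0.0, 0.0, -1.0]]
wrist_force: [-1.1, 0.2, -1.0]
grip_width: 0.0342
grasp_force: 50.8
[0.53001196 0.08973492 0.30063144] [[-9.99415638e-01 -3.41813299e-02 -1.37555700e-04]
 [-3.41813408e-02  9.99415644e-01  7.81287224e-05]
 [ 1.34804775e-04  8.27849053e-05 -9.99999987e-01]] [ 1.06467994  0.45307247 -1.6242107 ] [0.00752655 0.02433393 0.03698228]
```

View pics/w5.png

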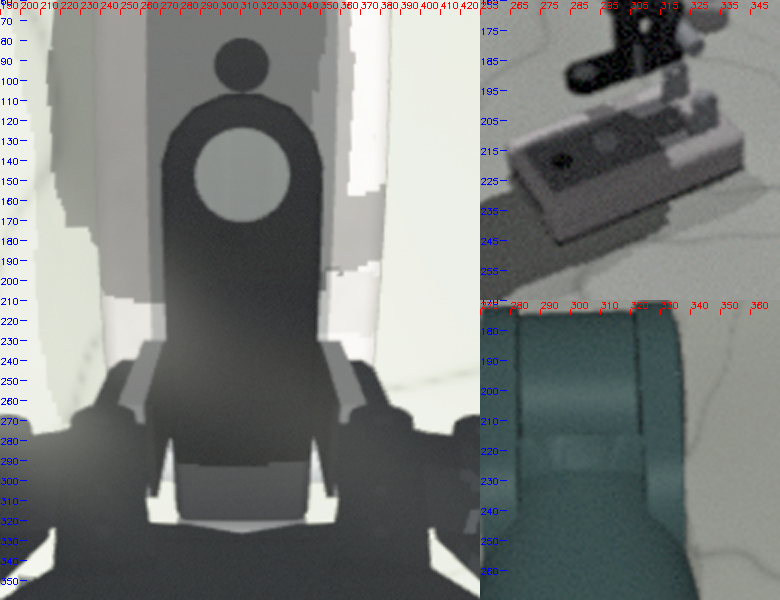

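The held lid's free end is at wrist pixel (310.5,107). Its plate/knuckle boundary is at row 291 and its knuckle end at row 320. The reader's dark spot is at (310.5,92.5), in line with the lid. I'll compute the remaining offset.

Run:
```python
from h import *
np.set_printoptions(precision=4,suppress=True)
w1=pickle.load(open('w1.pkl','rb'));t=pickle.load(open('im0.pkl','rb'))['top'];i=pickle.load(open('w5.pkl','rb'))
c1=lambda x,y:(x/7+225,y/7+180)
pl=lambda im,p,z,f=1:plane(im,p,z,f)
print('w1 dark,ped',pl(w1,(184,178.5),.045),pl(w1,(223,179),.055))
print('top dark,ped',pl(t,c1(567,443),.045,0),pl(t,c1(562,333),.055,0))
# reader ends on top view (deck edge)
a=(pl(t,c1(422,58),.045,0)+pl(t,c1(680,42),.045,0))/2;b=(pl(t,c1(703,518),.045,0)+pl(t,c1(443,530),.045,0))/2
u=(a-b)/np.linalg.norm(a-b);c=(a+b)/2
print('top reader c',c,'len',np.linalg.norm(a-b),'yaw',np.degrees(np.arctan2(u[1],u[0])),'dark x',(pl(t,c1(567,443),.045,0)-c)@u,'ped x',(pl(t,c1(562,333),.055,0)-c)@u)
D=pl(i,(310.5,92.5),.045);print('w5 dark',D)
lz=.300-.1772
f=pl(i,(310.5,107),lz+.007);k=pl(i,(310.5,320),lz+.010);bnd=pl(i,(310.5,291.5),lz+.014)
print('free',f,'knuckle end',k,'bnd',bnd,'len',np.linalg.norm(k-f))
for r,l,rr,z in((170,271.5,351,.014),(220,272.5,349.5,.014),(305,277.5,346,.018)):
  p,q=pl(i,(l,r),lz+z),pl(i,(rr,r),lz+z);print('w',np.linalg.norm(p-q),(p+q)/2)
T=np.array([.5300,.0897]);y=np.array([-.0342,.9994]);
print('lat',(f[:2]-T)@y,(k[:2]-T)@y,(D[:2]-T)@y)
```

```text
w1 dark,ped [0.4512 0.0854 0.045 ] [0.4982 0.0882 0.055 ]
top dark,ped [0.4498 0.0877 0.045 ] [0.4943 0.0889 0.055 ]
top reader c [0.5137 0.0886 0.045 ] len 0.1931762532699964 yaw 1.6545459199754362 dark x -0.06384145013803559 ped x -0.01934438967556071
w5 dark [0.4515 0.0857 0.045 ]
free [0.4634 0.086  0.1298] knuckle end [0.5739 0.0896 0.1328] bnd [0.5521 0.0889 0.1368] len 0.1106001808133626
w 0.034710238983269824 [0.4906 0.0873 0.1368]
w 0.03513589773619153 [0.5137 0.0879 0.1368]
w 0.03435947884040486 [0.558  0.0897 0.1408]
lat -0.0013783582097380534 -0.0015853150266013317 -0.0013610656530450753
```

Run:
```python
from h import *
np.set_printoptions(precision=4,suppress=True)
w1=pickle.load(open('w1.pkl','rb'));t=pickle.load(open('im0.pkl','rb'))['top'];w5=pickle.load(open('w5.pkl','rb'))
c1=lambda x,y:(x/7+225,y/7+180)
print('ear w1',plane(w1,(312.7,157),.075,1),plane(w1,(312.7,150),.085,1),plane(w1,(312.7,164),.085,1))
d=plane(t,c1(567,443),.045);e=plane(t,c1(555.5,98),.085);print(d,e,np.degrees(np.arctan2((e-d)[1],(e-d)[0])))
# reader long edges in w5: fit dark panel side edges per row
g=cv2.cvtColor(w5['color'],cv2.COLOR_RGB2GRAY).astype(float)
for r in (65,80,100,120,140,160,180):
    row=cv2.GaussianBlur(g,(5,5),0)[r];dd=np.diff(row)
    s=lambda a,b:[(a+k,round(dd[a+k])) for k in np.argsort(-abs(dd[a:b]))[:3]]
    print(r,s(205,285),s(335,395))
```

```text
ear w1 [0.5863 0.1153 0.075 ] [0.586  0.1228 0.085 ] [0.5864 0.1107 0.085 ]
[0.4498 0.0877 0.045 ] [0.5871 0.0898 0.085 ] 0.8594952565710732
65 [(np.int64(216), -33), (np.int64(215), -26), (np.int64(217), -22)] [(np.int64(364), 27), (np.int64(365), 26), (np.int64(358), 17)]
80 [(np.int64(215), -27), (np.int64(214), -25), (np.int64(216), -15)] [(np.int64(364), 30), (np.int64(365), 22), (np.int64(363), 21)]
100 [(np.int64(212), -34), (np.int64(213), -27), (np.int64(211), -24)] [(np.int64(366), 30), (np.int64(367), 22), (np.int64(365), 21)]
120 [(np.int64(214), -34), (np.int64(215), -29), (np.int64(213), -22)] [(np.int64(365), 26), (np.int64(364), 22), (np.int64(366), 18)]
140 [(np.int64(214), -26), (np.int64(215), -25), (np.int64(213), -17)] [(np.int64(364), 29), (np.int64(363), 25), (np.int64(350), 24)]
160 [(np.int64(219), -23), (np.int64(220), -23), (np.int64(270), -16)] [(np.int64(382), 31), (np.int64(350), 24), (np.int64(351), 23)]
180 [(np.int64(235), -25), (np.int64(234), -22), (np.int64(236), -18)] [(np.int64(381), 30), (np.int64(350), 24), (np.int64(382), 21)]
```

```bash
python3 -m inch '0.0015 -0.0005 -0.01 0 0 0 0.02;0 0 -0.012 0 0 0 0.02;0 0 -0.012 0 0 0 0.02;0 0 0 0 0 0 0.02'
python3 -m inch '0 0 -0.008 0 0 0 0.02;0 0 -0.008 0 0 0 0.02;0 0 -0.008 0 0 0 0.02;0 0 0 0 0 0 0.02;0 0 0 0 0 0 0.02'
python3 - <<'E'
from h import *
s=sensors.read_state();print(s['tool_pos'],s['wrist_force'],s['ft_torque'])
i=eyes.get_image('wrist');pickle.dump(i,open('w6.pkl','wb'));s=eyes.get_image('side');pickle.dump(s,open('s6.pkl','wb'))
w3=pickle.load(open('w3.pkl','rb'));print(proj(w3,(.586,.0905,.08),1),proj(w3,(.496,.088,.055),1))
p=proj(w3,(.586,.0905,.08),1).astype(int);x=max(0,min(p[0]-50,540));y=max(0,min(p[1]-40,310))
a=zoom(w3,x,y,100,90,4,.6);b=zoom(s,255,150,100,90,4,.8)
q=zoom(i,190,60,200,120,2,.6);q=np.hstack([q,np.zeros((240,400,3),np.uint8)])
cv2.imwrite('pics/w6.png',np.vstack([np.hstack([a,b]),q]))
E
```

```text
clock: 14.3
tool_pos: [0.5314, 0.0884, 0.2655]
orientation: [[-0.999, -0.033, -0.002], [-0.033, 0.999, -0.0], [0.002, 0.0, -1.0]]
wrist_force: [0.5, -0.4, -0.9]
grip_width: 0.0344
grasp_force: 50.8
clock: 14.92
tool_pos: [0.5319, 0.0884, 0.2428]
orientation: [[-0.999, -0.033, 0.0], [-0.033, 0.999, -0.0], [-0.0, -0.0, -1.0]]
wrist_force: [-0.2, 0.7, -1.4]
grip_width: 0.0346
grasp_force: 50.8
[0.53190294 0.08840388 0.24280378] [-0.20310832  0.70967679 -1.43994744] [-0.00263504 -0.0659571  -0.00453862]
[423.41389076 232.50490571] [353.81119733 157.47311761]
```

View pics/w6.png

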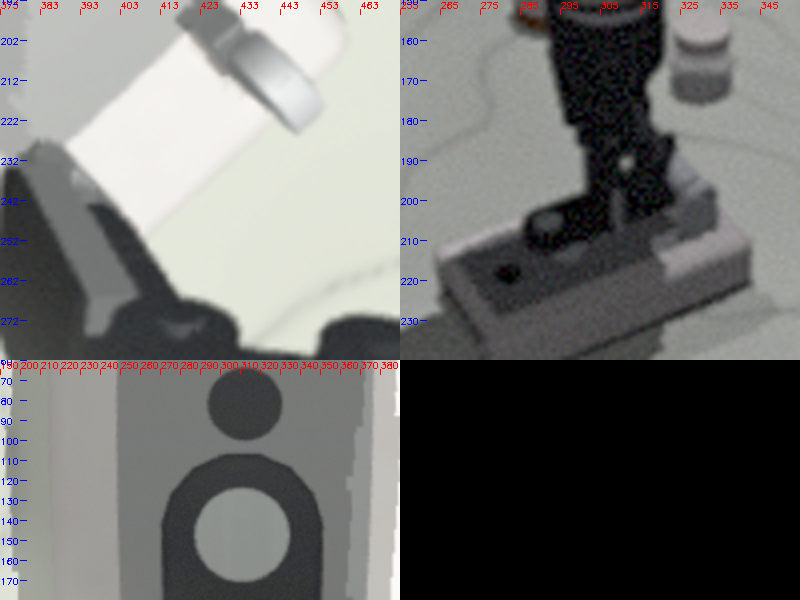

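The knuckle is between the ears with no contact force. In the wrist view the lid's free end is at (311,106.5) and the dark spot at (312.4,81.8). The side view shows a level lid over the pedestal. Next I'll check the alignment between them.

Run:
```python
from h import *
np.set_printoptions(precision=4,suppress=True)
L=lambda n:pickle.load(open(n+'.pkl','rb'))
w1,w3,w5,w6,t=L('w1'),L('w3'),L('w5'),L('w6'),L('im0')['top']
u=np.array([np.cos(.035),np.sin(.035)]);v=np.array([-u[1],u[0]])
D=plane(w6,(312.4,81.8),.045,1)[:2]
for z in(.065,.072,.076):
  f=plane(w6,(311,106.5),z,1)[:2];print(z,'tip',f,'tip-dark',(f-D)@u,(f-D)@v)
print('dark w6',D)
# dark spot diameter check, pedestal-dark from w3 via automatic circle find
for n,w,pts in(('w1',w1,[(.4500,.0865,.045),(.4965,.0882,.055)]),('w3',w3,[(.4500,.0865,.045),(.4965,.0882,.055)])):
  for P in pts:
    p=proj(w,P,1).astype(int);g=cv2.cvtColor(w['color'],cv2.COLOR_RGB2GRAY)
    x0,y0=p-22;c=cv2.resize(g[max(y0,0):y0+44,max(x0,0):x0+44],None,fx=6,fy=6,interpolation=cv2.INTER_CUBIC);c=cv2.createCLAHE(3,(2,2)).apply(c)
    r=cv2.HoughCircles(c,cv2.HOUGH_GRADIENT,1.5,60,param1=80,param2=15,minRadius=30,maxRadius=75)
    if r is None: print(n,P,None);continue
    for q in r[0][:2]:
      uv=(max(x0,0)+q[0]/6,max(y0,0)+q[1]/6);print(n,uv,q[2]/6,plane(w,uv,P[2],1))
for y in(.0635,.1175):print('ear proj w3',proj(w3,(.586,y,.088),1))
print('ear w3 crest',plane(w3,(441.7,213),.088,1))
print('tilt',[plane(w6,p,.079,1) for p in((271,160),(351,160))])
```

```text
0.065 tip [0.465  0.0855] tip-dark 0.013664282313590037 -0.0007924254600109582
0.072 tip [0.4651 0.0855] tip-dark 0.013784733657996203 -0.00080180812677233
0.076 tip [0.4652 0.0855] tip-dark 0.013853562997656917 -0.0008071696506359768
dark w6 [0.4513 0.0858]
w1 (np.float64(185.625), np.float64(178.625)) 8.724999 [0.4531 0.0853 0.045 ]
w1 (np.float64(177.625), np.float64(194.625)) 10.425 [0.4422 0.0673 0.045 ]
w1 (0.4965, 0.0882, 0.055) None
w3 (np.float64(317.875), np.float64(122.625)) 10.675 [0.4517 0.0857 0.045 ]
w3 (np.float64(301.375), np.float64(120.625)) 6.2999997 [0.44   0.0761 0.045 ]
w3 (np.float64(352.625), np.float64(157.375)) 10.95 [0.4952 0.0873 0.055 ]
w3 (np.float64(342.125), np.float64(161.875)) 12.075 [0.4917 0.0776 0.055 ]
ear proj w3 [403.5057 255.6005]
ear proj w3 [448.7408 215.6829]
ear w3 crest [0.579  0.1139 0.088 ]
tilt [array([0.4887, 0.0689, 0.079 ]), array([0.4876, 0.1036, 0.079 ])]
```

```bash
python3 - <<'E'
from h import *
w3=pickle.load(open('w3.pkl','rb'))
for q in((297,133),(322,104),(311,118)):
    p=plane(w3,(373+q[0]/4,192+q[1]/4),.0815,1);print(p,'ear x',p[0]-.0112)
E
python3 -m inch '0 0 -0.0005 0 0 0 0.02;0 0 0 0 0 0 0.02;0 0 0 0 0 0 0.02;0 0 0 0 0 0 0.02'
```

```text
[0.59657967 0.11179458 0.0815    ] ear x 0.5853796702580882
[0.59535138 0.12056409 0.0815    ] ear x 0.5841513839313598
[0.59613466 0.11652723 0.0815    ] ear x 0.5849346630989555
clock: 15.52
tool_pos: [0.5318, 0.0884, 0.2422]
orientation: [[-0.999, -0.033, -0.0], [-0.033, 0.999, -0.0], [0.0, -0.0, -1.0]]
wrist_force: [1.0, 0.2, -1.5]
grip_width: 0.0345
grasp_force: 50.8
```

```bash
python3 -m inch '-0.0007 -0.0003 0 0 0 0 0.02;0 0 0 0 0 0 0.02;0 0 0 0 0 0 0.02;0 0 0 0 0 0 0.02'
python3 -c "
from cell import workorder;print(workorder.close_job())"
```

```text
clock: 16.02
tool_pos: [0.5311, 0.0881, 0.2421]
orientation: [[-0.999, -0.033, -0.0], [-0.033, 0.999, -0.0], [0.0, -0.0, -1.0]]
wrist_force: [1.2, -0.3, -1.4]
grip_width: 0.0346
grasp_force: 50.8
the job is handed in; nothing more can be done
None
```

The job is handed in, with no verdict returned: the setting block stands released in its own slot, and the gripper holds the lid level between the ears with its bore an estimated 1–2 mm from the ear bores and no contact felt on the reader.

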